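Clamp the hose adapter onto the vacuum pump's inlet

ROBOT

A 6-joint arm with a two-finger parallel gripper is mounted at the origin on the work surface. World frame = base frame: x ahead of the robot, y to its left, z up, the work surface at z = 0. Lengths are in mm, angles in rad, forces in N, time in s.
With the tool pointing down it reaches from about 275 to 750 mm from the base axis. Payload 10.2 kg.
Tool frame: the origin (TCP) lies at the very end of the fingers, on their centre line; the grasp point (between the pads) lies 19 mm behind it; x points along the fingers, y is the direction in which the jaws open and shut, and the axes are right-handed (so a half turn about x gives the same grasp; the last joint's range is limited). The gripper opens to 85 mm and grips with 20 to 120 N. Pads are 22 mm wide; open, the fingers measure 114 mm over their backs; the gripper's body (76 mm by 85 mm) begins 54 mm behind the grasp point. The pads swing forward as they close: fully open they stand 13 mm farther back than shut.
Start: joints at [0.967, 0.313, 1.498, -0, 1.331, -0.223], TCP at [195.136, 487.394, 231.294] pointing down, gripper open.
Joint ranges: [-2.94, 2.94], [-0.97, 2.17], [0.19, 2.56], [-1.23, 4.37], [0.02, 3.11], [-2.88, 2.88]. Speed limits (rad/s): [2.39, 2.39, 3.01, 3.14, 3.14, 3.14].

INTERFACE

Orientations are given as a unit quaternion [w, x, y, z].
In Python, from rig import ctrl, viewer, finish_job gives the robot as it stands.
- The arm moves only by the tool carry_out, never from a script. Its argument "targets" is a list of rows, each an object of numbers: "x", "y", "z": the shift along the world's x, y, z in m; "ax", "ay", "az": the turn, a rotation vector about the world's x, y, z in rad; "hand": the opening, from -1 (shut) to 1 (fully open). A call has 1 to 5 rows; each row is the pose to reach, as a shift and turn from the pose commanded when the call began; what a row does not reach only later rows make up. A row lasts 1/8 s, in which the tool goes at most 62.5 mm and 10.7 degrees, less where a joint would pass 70% of its speed; a pose out of reach is approached as far as the arm can. A call with a gripper value outside its range is refused whole. The fingers move at their own pace and stop on an object; "grip_force" is the grip in N (left out, the last holds). Time passes only in rows, so rows that repeat a pose let the fingers close. It gives the time, the measured TCP pose, the force and the opening at its end, in the units of the state.
- ctrl.sense(): the state, without advancing time (a new reading comes with each control period).
- viewer.capture(name): name is "side" or "top" or "wrist"; returns the picture (384x512x3 uint8, blue, green, red); there is no depth.
- viewer.camera_info(name): a dict with "fx", "fy", "cx", "cy" (pixels), "R" (3x3) and "t" (3): a world point X has camera coordinates R X + t. Camera axes: x right, y down, z forward; pixel columns grow to the right and rows downward; lengths in mm; the calibration is good to about 2 mm. A picture is of the moment at which its call begins: read the wrist's pose just before it. camera_info takes no time and is no camera call; for the wrist camera it gives the pose at the moment of the call.
- finish_job(): hands the job in, once; it reports no verdict.
The state is a dict: "time_s": time; "joints": joint angles; "dq": joint speeds; "tau": joint torques, N m; "eef_pos": TCP position; "ee_rot": TCP orientation; "force": force on the tool from outside, world axes, zero at the start; "wrist_torque": the same for the moment, N m; "grip_width": opening from 0.0 (shut) to 1.0 (fully open).
Only numpy, scipy, OpenCV 4.12 (cv2) and the standard library are available. Lean on these libraries where they do the work, as an engineer would, in place of code of your own. Each camera call takes 0.05 s, during which the arm holds its last target. There are 200 camera calls.

TASK

On the phone-repair bench, fit the steel hose adapter onto the inlet of the vacuum pump: set it upright on the rubber gasket with its spigot in the bore, then swing both halves of the hinged clamp around the two flanges and throw the lever so that its hook catches the pin and pulls the clamp fully shut. Use a firm hand but do not force the clamp or its lever, and leave the blanking cap, the phone, the driver and the flux jar where they are.

Things in the scene. Friction and masses are not known exactly. Their poses are not given: they have to be found in the camera images.
- adapter_mid (a point): the loose steel hose adapter, upright on the mat: mid-height of its axis, 28.5 mm above its foot; z up its axis. From the foot up: spigot 36 mm across, 5 mm long, with a tapered nose; flange 64 mm across, its face 5 mm above the foot, rim 2.5 mm thick, back rising inwards at 20 degrees; collar 41 mm across narrowing to 20 mm. 57 mm tall, 0.25 to 0.4 kg.
- adapter_barb (a point): middle of the adapter's straight hose barb, on its axis 41 mm above the foot: the barb is 20 mm across and runs from 25 to 57 mm above the foot. The place to grip it.
- pump: the grey vacuum pump, fixed, with the clamp on it: origin at its feet under the inlet port, z up, x towards the motor, which lies beyond the port as seen from the robot. The clamp's hinge is on the x side of the port, its ears and lever on the -x side. The inlet stands 43 mm clear above the pump's cover; motor and terminal box are 17 mm lower than the inlet face, the carry handle level with it, 180 mm behind.
- port (a point): centre of the inlet flange's face, 146 mm above the pump's feet; axes as the pump's. Flange 64 mm across, bore 38 mm (about 1 mm free round the spigot). A rubber gasket ring in the face stands 2 mm proud and squeezes flush under about 55 N: the adapter first rests 2 mm high, the clamp's tapered groove draws it down. Flange on flange, adapter_mid lies 23.5 mm above this point.
- clamp_hinge (a point): the upright pin on which both clamp halves turn, level with the inlet face, 48 mm from the port axis on the pump's x side; fixed to the pump, axes as the pump's.
- jaw_left (a joint): angle of the clamp's left half (pump's +y side), rad: 0 shut, grows as its ear swings away to +y; stays where left. Free until its groove meets the adapter's flange at 0.1 to 0.2; from there it takes 10 to 20 N at the ear, friction holding part of what is gained. Pressing one half home can ease the other back: press again, or pinch both ears. The lever draws in the last bit.
- jaw_right (a joint): angle of the clamp's right half (pump's -y side), rad: 0 shut, grows as its ear swings away to -y; otherwise as jaw_left. It carries the lever. The clamp is a light casting: pressing more than 45 N on either half or on the lever is forcing it.
- jaw_left_ear (a point): middle of the left half's ear, a block to push the half shut by its outer side: when shut, 50 mm from the port axis towards the pump's -x and 13 mm to +y of the clamp's middle plane, level with the inlet face. The ear is 20 mm thick (3 to 23 mm from that plane, so 46 mm over both ears when shut), 14 mm tall, from 37 to 68 mm out. Axes as the pump's when shut, turning with the half.
- jaw_right_ear (a point): the same point of the right half's ear, 13 mm to -y of the middle plane when shut; same size.
- keeper (a point): upright keeper pin on top of the left ear, 6 mm across, from 7 to 20 mm above the inlet face; when shut 60 mm from the port axis towards -x and 10 mm to +y of the middle plane. The point is 13 mm above the face.
- lever_pivot (a point): the lever's upright pivot on the right ear, when shut 60 mm from the port axis towards the pump's -x and 14 mm to -y of the middle plane, 24 mm from the keeper; the point is 15.5 mm above the inlet face. It moves with the right half.
- lever (a joint): angle of the steel latch lever, rad: 0 fully shut on its stop, handle along the outside of the right half; grows as the handle swings out, to 1.75. It shuts counter-clockwise seen from above; from about 1.0 down its cam hook passes round the keeper and draws the ears together, if the halves' angles add up to less than about 0.05. Takes up to 12 N at the handle, then stays shut.
- lever_grip (a point): point on the lever's straight handle, 52 mm from the pivot, 15.5 mm above the inlet face; handle 10 mm wide, reaching 66 mm from the pivot, from 9.5 to 21.5 mm above the inlet face. With lever and right half at 0 it points from the pivot along (0.755, -0.656) in the pump's x, y. Push it sideways, by its outer side.
- blank_cap: bystander: the steel blanking cap, like the adapter's flange without a barb, 64 mm across, 12 mm tall, on the mat; origin under its centre.
- phone: bystander: an opened white phone, 70 x 143 x 9 mm, on the mat; origin under its centre.
- driver: bystander: a screwdriver 150 mm long with a grey handle 26 mm thick, on the mat; origin under its middle, x along it.
- flux_jar: bystander: a small jar 38 mm across, 32 mm tall, with a white lid, on the mat; origin under its centre.
Mind the look-alikes: they are no part of the job. Of the things like the part that bears adapter_mid, leave any that is orange; of the rest the smaller one is meant.

How it is judged:
By the outcome, as a careful person would: the job done as asked, in the order asked, and still so for the second after the job is handed in, with the robot touching nothing.
It also fails if it takes over 72 s, if anything falls off the work surface, if the arm or the gripper's body presses on something with over 40 N, if the wrist force passes 120 N, or if a joint passes its speed limit or range.

## Working session

There is one attempt and no reset: what is moved stays moved. The work goes in short steps, Python scripts to look and compute and a tool call to move; the robot and the scene stay as the last step left them, time stands still between calls to the robot, and variables do not carry over. Pictures are saved under pics/ and viewed, about 8 in all and at most 12, crops included, and the job is handed in when it is done.

Besides the shell and the picture viewer there is one more tool, called by a JSON object that holds its "api" and its "payload". carry_out: Moves the arm, as the interface text tells. Its arguments: {"type":"object","properties":{"targets":{"type":"array"},"grip_force":{"type":"number"}},"required":["targets"]}

```bash
ls; mkdir -p pics
python3 - <<'E'
from rig import ctrl,viewer
import cv2,numpy as np
print(ctrl.sense())
for n in ("side","top"):
    im=viewer.capture(n); cv2.imwrite(f"pics/{n}0.png",im); i=viewer.camera_info(n); print(n,i)
print(viewer.camera_info("wrist"))
E
```

```text
pics
{'time_s': 0.0, 'joints': array([ 9.66594016e-01,  3.13488905e-01,  1.49847620e+00,  4.78542265e-06,
        1.33100470e+00, -2.23393452e-01]), 'dq': array([-0.00016698, -0.00044961,  0.00013526,  0.00103781,  0.00031429,
        0.00139482]), 'tau': array([-5.14746043e-04, -4.12266505e+01, -2.59735876e+01, -2.23517363e-04,
        4.18326512e-03,  1.58725078e-05]), 'eef_pos': array([194.97630261, 487.15928692, 230.70045011]), 'ee_rot': array([ 0.69413027,  0.13337945,  0.69452483, -0.13426973]), 'force': array([-0.04860709, -0.25997019, -0.20041528]), 'wrist_torque': array([ 0.02745443,  0.01418938, -0.0297299 ]), 'grip_width': 0.9998212222070887}
side {'fx': 469.88879586915624, 'fy': 469.88879586915624, 'cx': 260.21340824865104, 'cy': 193.5477825904129, 'R': array([[ 0.7814593 , -0.62373597,  0.01657715],
       [-0.4446758 , -0.57536444, -0.68645407],
       [ 0.437704  ,  0.52906446, -0.72698418]]), 't': array([-389.00632684,  282.45160629, 1215.76594101])}
top {'fx': 408.91667072770616, 'fy': 408.91667072770616, 'cx': 260.5432923429665, 'cy': 199.09428195173837, 'R': array([[ 0.00528251, -0.99991571, -0.01186076],
       [-0.99677888, -0.00431602, -0.08008263],
       [ 0.08002468,  0.01224559, -0.99671766]]), 't': array([ -19.95277129,  459.99079434, 1293.63996375])}
{'fx': 346.0238620761352, 'fy': 346.0238620761352, 'cx': 249.9270846669912, 'cy': 190.03980574685687, 'R': array([[ 3.70412886e-01,  9.28867058e-01,  5.30954197e-04],
       [ 8.85966402e-01, -3.53476593e-01,  3.00196325e-01],
       [ 2.79030157e-01, -1.10726179e-01, -9.53877290e-01]]), 't': array([-525.16723638,  -39.18431701,  377.96372498])}
```

View pics/side0.png

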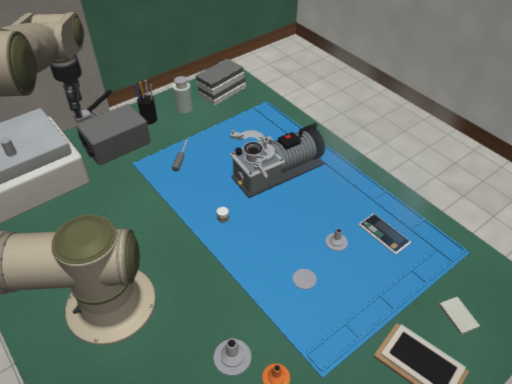

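View pics/top0.png

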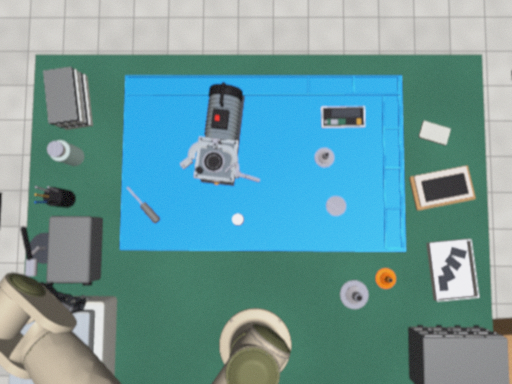

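Side view: the grey adapter meant is at (337,240), the large grey and the orange look-alikes are off the mat at (233,355) and (276,374), and the pump inlet is at about (254,150). In the top view the adapter is at (324,157), the port at about (213,160), and the lever at (240,177).

```bash
cat > h.py <<'E'
import numpy as np,cv2
from rig import ctrl,viewer
from scipy.spatial.transform import Rotation as Ro
def ray(i,u,v):
    d=i["R"].T@np.array([(u-i["cx"])/i["fx"],(v-i["cy"])/i["fy"],1]); return -i["R"].T@i["t"],d
def onz(i,u,v,z):
    o,d=ray(i,u,v); return o+d*(z-o[2])/d[2]
def proj(i,X):
    c=i["R"]@np.asarray(X,float)+i["t"]; return np.array([i["fx"]*c[0]/c[2]+i["cx"],i["fy"]*c[1]/c[2]+i["cy"]])
def tri(a,pa,b,pb):
    o1,d1=ray(a,*pa);o2,d2=ray(b,*pb); s=np.linalg.lstsq(np.c_[d1,-d2],o2-o1,rcond=None)[0]
    return (o1+d1*s[0]+o2+d2*s[1])/2, np.linalg.norm(o1+d1*s[0]-o2-d2*s[1])
def look(name,file,scale=1.5):
    s=ctrl.sense(); i=viewer.camera_info(name); im=viewer.capture(name); cv2.imwrite("pics/raw_"+file,im)
    cv2.imwrite("pics/"+file,cv2.resize(im,None,fx=scale,fy=scale,interpolation=cv2.INTER_CUBIC)); np.save("pics/"+file+".npy",i,allow_pickle=True); return im,i
def tool():
    s=ctrl.sense(); R=Ro.from_quat(np.r_[s["ee_rot"][1:],s["ee_rot"][0]]).as_matrix()
    print("t",round(s["time_s"],2),"p",s["eef_pos"].round(1),"x",R[:,0].round(3),"y",R[:,1].round(3),"F",s["force"].round(1),"w",round(s["grip_width"],3),"q",s["joints"].round(2))
    return s,R
E
python3 - <<'E'
from h import *
T=viewer.camera_info("top");S=viewer.camera_info("side")
im=cv2.imread("pics/top0.png");sub=im[60:260,110:420]
nonblue=((sub[...,0].astype(int)-sub[...,2])<90).astype(np.uint8)
n,l,st,c=cv2.connectedComponentsWithStats(nonblue)
for k in range(1,n):
    if st[k,4]>30: print(st[k],c[k]+[110,60], onz(T,*(c[k]+[110,60]),5).round(0))
ims=cv2.imread("pics/side0.png");sub=ims[100:330,150:450]
nonblue=((sub[...,0].astype(int)-sub[...,2])<70).astype(np.uint8)
n,l,st,c=cv2.connectedComponentsWithStats(nonblue)
for k in range(1,n):
    if st[k,4]>30: print(st[k],c[k]+[150,100], onz(S,*(c[k]+[150,100]),5).round(0))
print("port",tri(T,(213,160),S,(254,149)), onz(T,213,160,146),onz(S,254,149,146))
cs=[(cv2.resize(im[70:200,170:350],None,fx=4,fy=4,interpolation=3)),cv2.resize(ims[110:260,210:360],None,fx=4,fy=4,interpolation=3)]
cv2.imwrite("pics/ctop.png",cs[0])
E
```

```text
[    0     0   310   200 12118] [271.00503383 144.20292127] [642. -51.   5.]
[  70   23   80  102 4015] [219.36562889 138.46102117] [660. 119.   5.]
[211  46  45  22 964] [342.68983402 116.59647303] [ 734. -286.    5.]
[205  88  19  19 297] [324.         157.08754209] [ 600. -224.    5.]
[ 17 127  33  36 216] [146.58796296 209.06481481] [427. 352.   5.]
[216 136  20  20 316] [335.60126582 205.48417722] [ 441. -260.    5.]
[122 153  12  13 119] [237.47058824 219.04201681] [396.  57.   5.]
[    0     0   300   137 20251] [331.33494642 143.74356822] [896.  97.   5.]
[ 22  40  16  31 168] [178.76190476 158.73214286] [430. 357.   5.]
[   0   84  129  146 9498] [192.78963992 280.74184039] [204. -79.   5.]
[ 66 107  13  16 171] [222.33918129 214.25146199] [403.  65.   5.]
[208 113  53  42 965] [384.46735751 233.36062176] [ 736. -287.    5.]
[175 128  23  23 351] [336.28774929 240.58404558] [ 605. -219.    5.]
[143 169  24  21 391] [304.20716113 278.59079284] [ 444. -258.    5.]
[ 230  170   70   60 2127] [425.95439586 309.42313117] [ 629. -521.    5.]
port (array([565.51994492, 120.33478582, 140.89063588]), np.float64(1.927134542905687)) [563.81573591 120.20879847 146.        ] [562.73324668 115.27841633 146.        ]
```

View pics/ctop.png

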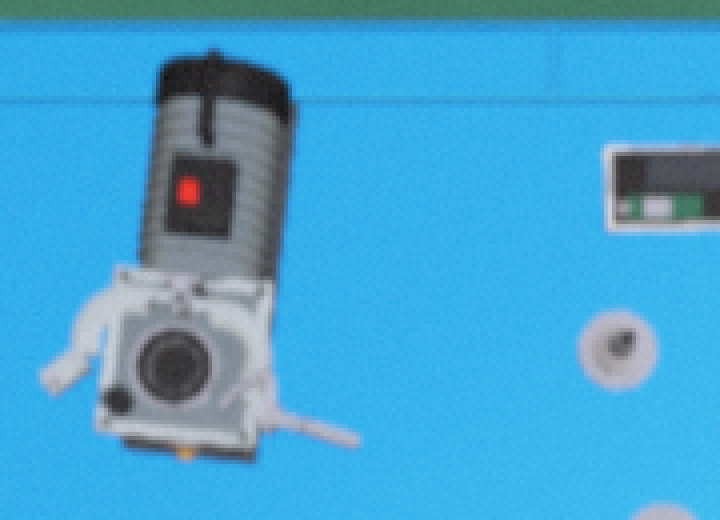

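{"api": "carry_out", "payload": {"targets": [{"x": 0.03, "y": -0.03, "z": 0.04, "az": 0.1}, {"x": 0.07, "y": -0.07, "z": 0.08, "az": 0.2}, {"x": 0.11, "y": -0.11, "z": 0.09, "az": 0.3}, {"x": 0.15, "y": -0.15, "z": 0.09, "az": 0.38}, {"x": 0.19, "y": -0.19, "z": 0.09, "az": 0.38}]}}

```text
invalid input at $.targets[0]: expected keys x, y, z, ax, ay, az, hand
```

{"api": "carry_out", "payload": {"targets": [{"x": 0.04, "y": -0.04}, {"x": 0.08, "y": -0.08}, {"x": 0.12, "y": -0.12}, {"x": 0.15, "y": -0.15}, {"x": 0.15, "y": -0.17}]}}

```text
invalid input at $.targets[0]: expected keys x, y, z, ax, ay, az, hand
```

{"api": "carry_out", "payload": {"targets": [{"x": 0}, {"x": 0}, {"x": 0}]}}

```text
invalid input at $.targets[0]: expected keys x, y, z, ax, ay, az, hand
```

Run:
```python
from h import *
tool(); look("wrist","w1.png")
```

```text
t 0.1 p [195.  487.2 230.8] x [-0.001 -0.001 -1.   ] y [ 0.372  0.928 -0.001] F [0.4 0.8 0.5] w 1.002 q [ 0.97  0.31  1.5  -0.    1.33 -0.22]
```

View pics/w1.png

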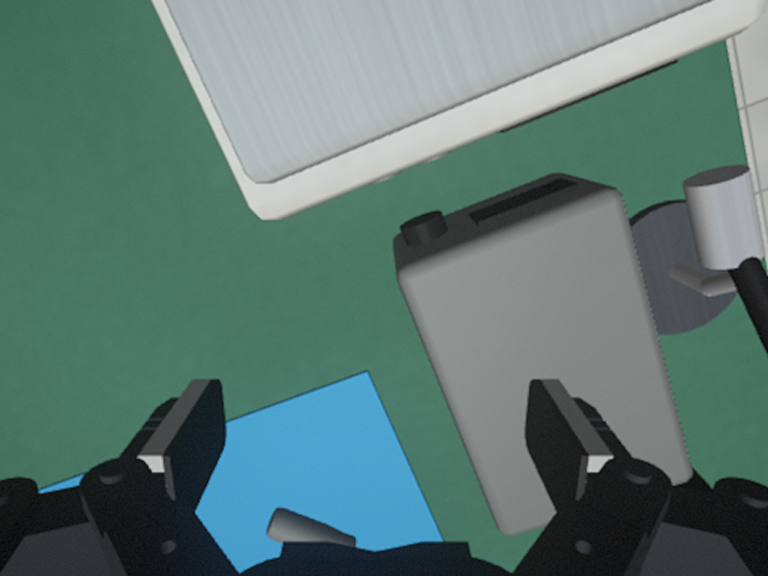

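Only the bench and open fingers show here (fingertips near (205,400) and (545,400) in the scaled picture). The moves were refused because every key is required, so I'm sending them again with all keys.

{"api": "carry_out", "payload": {"targets": [{"x": 0.03, "y": -0.03, "z": 0.04, "ax": 0, "ay": 0, "az": 0.1, "hand": 1}, {"x": 0.07, "y": -0.07, "z": 0.08, "ax": 0, "ay": 0, "az": 0.2, "hand": 1}, {"x": 0.11, "y": -0.11, "z": 0.09, "ax": 0, "ay": 0, "az": 0.3, "hand": 1}, {"x": 0.15, "y": -0.15, "z": 0.09, "ax": 0, "ay": 0, "az": 0.38, "hand": 1}, {"x": 0.19, "y": -0.19, "z": 0.09, "ax": 0, "ay": 0, "az": 0.38, "hand": 1}]}}

```text
time_s: 0.78
eef_pos: [386.2, 295.9, 321.3]
ee_rot: [0.707, 0.0, 0.707, 0.0]
force: [1.0, -0.1, -0.2]
grip_width: 1.004
```

{"api": "carry_out", "payload": {"targets": [{"x": 0.04, "y": -0.04, "z": 0, "ax": 0, "ay": 0, "az": 0, "hand": 1}, {"x": 0.08, "y": -0.08, "z": 0, "ax": 0, "ay": 0, "az": 0, "hand": 1}, {"x": 0.12, "y": -0.12, "z": 0, "ax": 0, "ay": 0, "az": 0, "hand": 1}, {"x": 0.15, "y": -0.16, "z": 0, "ax": 0, "ay": 0, "az": 0, "hand": 1}, {"x": 0.16, "y": -0.18, "z": 0, "ax": 0, "ay": 0, "az": 0, "hand": 1}]}}

```text
time_s: 1.4
eef_pos: [546.1, 115.4, 320.5]
ee_rot: [0.707, 0.001, 0.708, -0.001]
force: [-0.1, 0.4, 1.0]
grip_width: 1.0
```

{"api": "carry_out", "payload": {"targets": [{"x": 0, "y": 0, "z": 0, "ax": 0, "ay": 0, "az": 0, "hand": 1}, {"x": 0, "y": 0, "z": 0, "ax": 0, "ay": 0, "az": 0, "hand": 1}]}}

```text
time_s: 1.65
eef_pos: [544.5, 118.5, 321.5]
ee_rot: [0.707, -0.0, 0.707, 0.0]
force: [-1.0, 0.7, -0.0]
grip_width: 1.0
```

Run:
```python
from h import *
tool(); look("wrist","w2.png")
```

```text
t 1.65 p [544.5 118.5 321.5] x [ 0.  0. -1.] y [-0.  1.  0.] F [-1.   0.7 -0. ] w 1.0 q [ 0.    0.34  1.23  0.    1.57 -1.57]
```

View pics/w2.png

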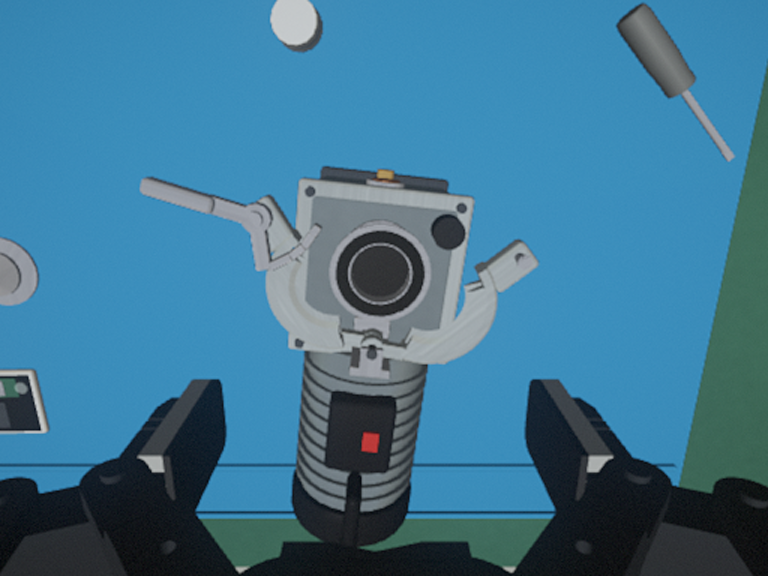

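The wrist view of the pump (scaled 1.5) shows the port at (380,272), hinge pin at (372,341), keeper on the open left ear at (521,258), lever pivot at (262,215) and handle end at (148,185).

Run:
```python
from h import *
i=np.load("pics/w2.png.npy",allow_pickle=True).item()
im=cv2.imread("pics/raw_w2.png"); g=cv2.cvtColor(im,cv2.COLOR_BGR2GRAY)
m=(g<75).astype(np.uint8); n,l,st,c=cv2.connectedComponentsWithStats(m[140:225,210:300])
for k in range(1,n):
    if st[k,4]>40: print(st[k],c[k]+[210,140])
f=lambda u,v,z:onz(i,u/1.5,v/1.5,z).round(1)
P=f(380,272,146);print("port",P)
for nm,a in dict(hinge=(372,341,153),keeper=(521,258,166),pivot=(262,215,168),hend=(148,185,166),hmid=(213,204,166)).items(): print(nm,f(*a),(f(*a)-P),np.linalg.norm((f(*a)-P)[:2]))
# motor red/terminal & handle for axis
print(f(360,172,103)-f(385,180,103), f(305,180,103),f(472,197,103),f(292,345,103))
T=viewer.camera_info("top");S=viewer.camera_info("side")
print("portproj",proj(T,P),proj(S,P))
```

```text
[ 77   3  13  23 230] [294.24782609 153.76086957]
[  14   14   59   56 1138] [253.06414763 181.42530756]
[  24   24   39   37 1084] [252.56365314 181.50830258]
port [559.1 122.4 146. ]
hinge [603.7 117.3 153. ] [44.6 -5.1  7. ] 44.89064490514702
keeper [544.7 205.4 166. ] [-14.4  83.   20. ] 84.23989553649743
pivot [518.9  54.4 168. ] [-40.2 -68.   22. ] 78.99392381696205
hend [502.3  -9.4 166. ] [ -56.8 -131.8   20. ] 143.5182218395978
hmid [513.   26.4 166. ] [-46.1 -96.   20. ] 106.4951172589617
[ -5.3 -17.    0. ] [506.1  71.3 103. ] [517.5 186.3 103. ] [629.   56.7 103. ]
portproj [212.22737208 161.59462842] [251.59860092 148.24656016]
```

{"api": "carry_out", "payload": {"targets": [{"x": 0.01, "y": -0.06, "z": 0, "ax": 0, "ay": 0, "az": 0, "hand": 1}, {"x": 0.02, "y": -0.12, "z": 0, "ax": 0, "ay": 0, "az": 0, "hand": 1}, {"x": 0.03, "y": -0.18, "z": -0.01, "ax": 0, "ay": 0, "az": 0, "hand": 1}, {"x": 0.04, "y": -0.235, "z": -0.03, "ax": 0, "ay": 0, "az": 0, "hand": 1}, {"x": 0.05, "y": -0.29, "z": -0.05, "ax": 0, "ay": 0, "az": 0, "hand": 1}]}}

```text
time_s: 2.33
eef_pos: [595.4, -173.0, 271.2]
ee_rot: [0.707, -0.0, 0.707, 0.0]
force: [0.5, 0.3, 0.2]
grip_width: 0.997
```

{"api": "carry_out", "payload": {"targets": [{"x": 0.005, "y": -0.04, "z": -0.04, "ax": 0, "ay": 0, "az": 0, "hand": 0.4}, {"x": 0.008, "y": -0.051, "z": -0.07, "ax": 0, "ay": 0, "az": 0, "hand": 0.4}, {"x": 0.008, "y": -0.051, "z": -0.07, "ax": 0, "ay": 0, "az": 0, "hand": 0.4}, {"x": 0.008, "y": -0.051, "z": -0.07, "ax": 0, "ay": 0, "az": 0, "hand": 0.4}]}}

```text
time_s: 2.82
eef_pos: [603.8, -222.4, 203.3]
ee_rot: [0.708, -0.001, 0.706, -0.0]
force: [-0.4, -0.1, 0.2]
grip_width: 0.7
```

Run:
```python
from h import *
tool(); look("wrist","w3.png")
```

```text
t 2.83 p [ 603.8 -222.4  203.3] x [ 0.002 -0.001 -1.   ] y [-0.001  1.    -0.001] F [-0.4 -0.1  0.2] w 0.7 q [-0.53  0.6   1.14  0.    1.4  -2.11]
```

View pics/w3.png

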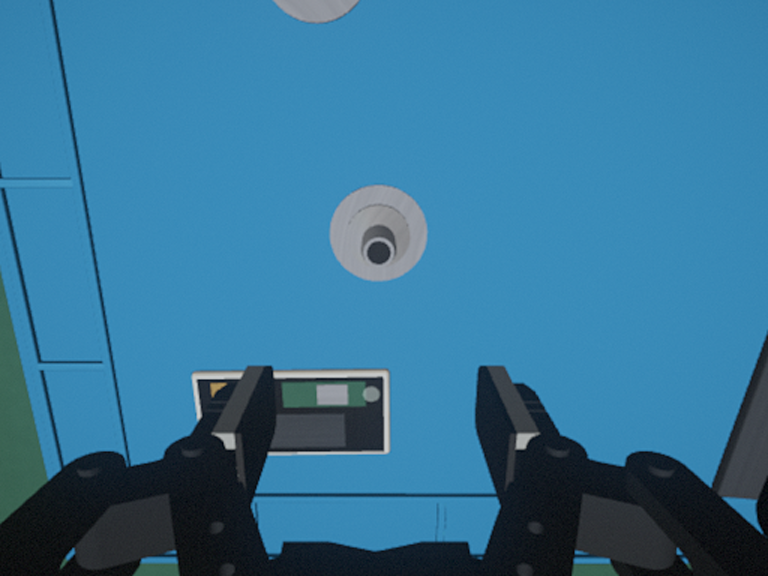

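Adapter: the flange ellipse is centred at (378,233), barb top at (378,253) scaled. The phone lies beyond, low.

Run:
```python
from h import *
i=np.load("pics/w3.png.npy",allow_pickle=True).item()
im=cv2.imread("pics/raw_w3.png")
m=((im[...,0].astype(int)-im[...,2])<60).astype(np.uint8)
n,l,st,c=cv2.connectedComponentsWithStats(m[110:200,205:300])
k=1+np.argmax(st[1:,4]);cnt=cv2.findContours((l==k).astype(np.uint8),0,1)[0][0]
e=cv2.fitEllipse(cnt); u=np.array(e[0])+[205,110]; print(e,u)
print("flange",onz(i,*u,7).round(1),"barb",onz(i,378/1.5,253/1.5,57).round(1))
```

```text
((46.835609436035156, 44.784759521484375), (63.28738021850586, 64.17290496826172), 89.91886901855469) [251.83560944 154.78475952]
flange [ 597.4 -220.2    7. ] barb [ 599.  -220.4   57. ]
```

{"api": "carry_out", "payload": {"targets": [{"x": -0.005, "y": 0.0025, "z": -0.05, "ax": 0, "ay": 0, "az": 0, "hand": 0.4}, {"x": -0.005, "y": 0.0025, "z": -0.1, "ax": 0, "ay": 0, "az": 0, "hand": 0.2}, {"x": -0.005, "y": 0.0025, "z": -0.14, "ax": 0, "ay": 0, "az": 0, "hand": 0.2}, {"x": -0.005, "y": 0.0025, "z": -0.165, "ax": 0, "ay": 0, "az": 0, "hand": 0.2}, {"x": -0.005, "y": 0.0025, "z": -0.174, "ax": 0, "ay": 0, "az": 0, "hand": 0.2}]}}

```text
time_s: 3.5
eef_pos: [598.5, -220.4, 27.4]
ee_rot: [0.707, -0.0, 0.707, 0.0]
force: [-0.2, 0.3, 0.3]
grip_width: 0.597
```

{"api": "carry_out", "payload": {"targets": [{"x": 0, "y": 0, "z": 0, "ax": 0, "ay": 0, "az": 0, "hand": 0.2}, {"x": 0, "y": 0, "z": 0, "ax": 0, "ay": 0, "az": 0, "hand": 0.2}]}}

```text
time_s: 3.75
eef_pos: [598.9, -221.3, 29.0]
ee_rot: [0.708, -0.0, 0.706, -0.001]
force: [-1.0, -0.6, -0.3]
grip_width: 0.596
```

Run:
```python
from h import *
tool(); look("wrist","w4.png",1.2)
```

```text
t 3.75 p [ 598.9 -221.3   29. ] x [ 0.002 -0.001 -1.   ] y [ 0.001  1.    -0.001] F [-1.  -0.6 -0.3] w 0.596 q [-0.54  0.76  1.34  0.    1.04 -2.11]
```

View pics/w4.png

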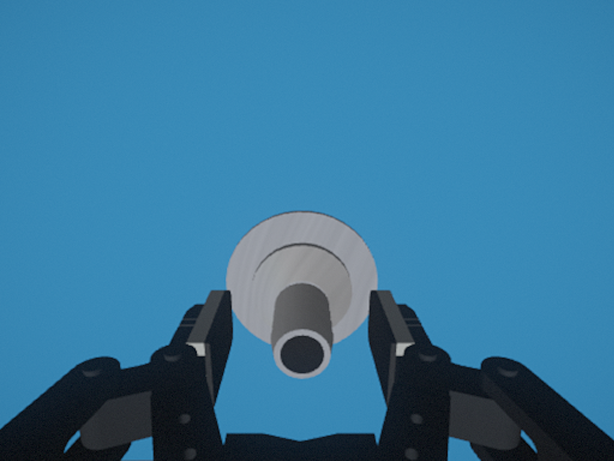

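The barb (top at (302,353)) sits centred between the pads (232 and 370). Gripping.

{"api": "carry_out", "payload": {"targets": [{"x": 0, "y": 0, "z": 0, "ax": 0, "ay": 0, "az": 0, "hand": -1}, {"x": 0, "y": 0, "z": 0, "ax": 0, "ay": 0, "az": 0, "hand": -1}, {"x": 0, "y": 0, "z": 0, "ax": 0, "ay": 0, "az": 0, "hand": -1}, {"x": 0, "y": 0, "z": 0, "ax": 0, "ay": 0, "az": 0, "hand": -1}, {"x": 0, "y": 0, "z": 0, "ax": 0, "ay": 0, "az": 0, "hand": -1}], "grip_force": 70}}

```text
time_s: 4.42
eef_pos: [598.4, -221.1, 27.9]
ee_rot: [0.707, 0.0, 0.707, -0.0]
force: [-0.3, 1.4, 5.2]
grip_width: 0.213
```

Run:
```python
from h import *
i=np.load("pics/w4.png.npy",allow_pickle=True).item()
print("barb",onz(i,302/1.2,353/1.2,57).round(1)); tool()
```

```text
barb [ 599.6 -220.5   57. ]
t 4.42 p [ 598.4 -221.1   27.9] x [ 0.001 -0.    -1.   ] y [ 0.001  1.    -0.   ] F [-0.3  1.4  5.2] w 0.213 q [-0.54  0.76  1.34  0.    1.04 -2.11]
```

{"api": "carry_out", "payload": {"targets": [{"x": 0, "y": 0, "z": 0.02, "ax": 0, "ay": 0, "az": 0, "hand": -1}, {"x": 0, "y": 0, "z": 0.06, "ax": 0, "ay": 0, "az": 0, "hand": -1}, {"x": 0, "y": 0, "z": 0.11, "ax": 0, "ay": 0, "az": 0, "hand": -1}, {"x": 0, "y": 0, "z": 0.16, "ax": 0, "ay": 0, "az": 0, "hand": -1}, {"x": 0, "y": 0, "z": 0.21, "ax": 0, "ay": 0, "az": 0, "hand": -1}]}}

```text
time_s: 5.05
eef_pos: [597.7, -221.0, 239.7]
ee_rot: [0.707, 0.0, 0.707, -0.0]
force: [0.9, -0.4, -3.8]
grip_width: 0.212
```

{"api": "carry_out", "payload": {"targets": [{"x": -0.006, "y": 0.05, "z": 0, "ax": 0, "ay": 0, "az": 0, "hand": -1}, {"x": -0.012, "y": 0.105, "z": 0, "ax": 0, "ay": 0, "az": 0, "hand": -1}, {"x": -0.018, "y": 0.16, "z": 0, "ax": 0, "ay": 0, "az": 0, "hand": -1}, {"x": -0.024, "y": 0.215, "z": 0, "ax": 0, "ay": 0, "az": 0, "hand": -1}, {"x": -0.031, "y": 0.27, "z": 0, "ax": 0, "ay": 0, "az": 0, "hand": -1}]}}

```text
time_s: 5.68
eef_pos: [566.5, 50.6, 238.1]
ee_rot: [0.707, 0.0, 0.707, -0.0]
force: [1.3, 0.3, -3.8]
grip_width: 0.214
```

{"api": "carry_out", "payload": {"targets": [{"x": -0.006, "y": 0.05, "z": -0.01, "ax": 0, "ay": 0, "az": 0, "hand": -1}, {"x": -0.009, "y": 0.0735, "z": -0.02, "ax": 0, "ay": 0, "az": 0, "hand": -1}, {"x": -0.009, "y": 0.0735, "z": -0.02, "ax": 0, "ay": 0, "az": 0, "hand": -1}, {"x": -0.009, "y": 0.0735, "z": -0.02, "ax": 0, "ay": 0, "az": 0, "hand": -1}]}}

```text
time_s: 6.18
eef_pos: [558.3, 121.6, 218.0]
ee_rot: [0.707, 0.0, 0.707, -0.001]
force: [-0.5, -0.1, -3.8]
grip_width: 0.215
```

Run:
```python
from h import *
tool(); look("wrist","w5.png")
```

```text
t 6.17 p [558.3 121.6 218. ] x [ 0.001 -0.    -1.   ] y [ 0.001  1.    -0.   ] F [-0.5 -0.1 -3.8] w 0.215 q [ 0.01  0.42  1.37 -0.    1.34 -1.56]
```

View pics/w5.png

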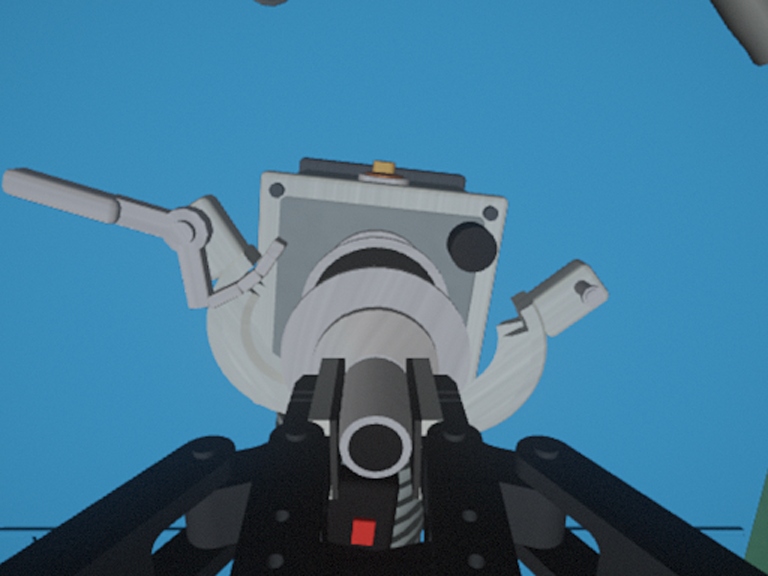

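The adapter hangs upright (barb top (376,447), flange spanning 284–471), with the inlet behind it spanning 307–446. It is centred sideways; I'm checking fore-aft along the centre column.

Run:
```python
from h import *
i=np.load("pics/w5.png.npy",allow_pickle=True).item()
im=cv2.imread("pics/raw_w5.png");g=cv2.cvtColor(im,cv2.COLOR_BGR2GRAY).astype(int)
print([(v,int(g[v,248:255].mean())) for v in range(148,215)])
P=np.array([559.1,122.4])
for r,z in((32,146),(25,148),(19,146)): print("port front r",r,proj(i,[P[0]-r,P[1],z]).round(1))
s,R=tool(); f=190.5
for z in (f+5,f+7.5): print("adapter front",proj(i,[599.2-598.4+s["eef_pos"][0]-32,s["eef_pos"][1],z]).round(1))
print("barb top",proj(i,[s["eef_pos"][0]+.8,s["eef_pos"][1],f+57]), 376/1.5,447/1.5)
# arc of inlet flange: edges per row
for v in (172,176,180,184,188): 
    print(v,[u for u in range(190,310) if abs(g[v,u+1]-g[v,u-1])>40])
```

```text
[(148, 127), (149, 127), (150, 127), (151, 127), (152, 121), (153, 101), (154, 131), (155, 161), (156, 161), (157, 135), (158, 120), (159, 156), (160, 162), (161, 159), (162, 157), (163, 160), (164, 137), (165, 63), (166, 41), (167, 45), (168, 47), (169, 46), (170, 46), (171, 46), (172, 46), (173, 47), (174, 47), (175, 46), (176, 47), (177, 60), (178, 113), (179, 152), (180, 160), (181, 159), (182, 159), (183, 159), (184, 159), (185, 160), (186, 160), (187, 159), (188, 160), (189, 160), (190, 161), (191, 160), (192, 161), (193, 161), (194, 162), (195, 161), (196, 161), (197, 161), (198, 162), (199, 161), (200, 161), (201, 161), (202, 162), (203, 158), (204, 124), (205, 67), (206, 103), (207, 144), (208, 156), (209, 154), (210, 154), (211, 153), (212, 152), (213, 151), (214, 151)]
port front r 32 [250.7 156.8]
port front r 25 [250.7 168.4]
port front r 19 [250.6 176.7]
t 6.22 p [558.4 121.4 217.9] x [ 0.001 -0.    -1.   ] y [ 0.002  1.    -0.   ] F [-0.3  0.1 -3.3] w 0.217 q [ 0.01  0.42  1.37 -0.    1.34 -1.56]
adapter front [248.9 178.2]
adapter front [248.9 179.5]
barb top [248.81105589 297.08288269] 250.66666666666666 298.0
172 [224, 225, 226, 273, 274, 275, 300, 301]
176 [219, 220, 221, 279, 280, 281, 303, 304]
180 [215, 216, 217, 268, 269, 283, 284]
184 [212, 213, 214, 221, 222, 278, 279, 280, 286, 287]
188 [210, 211, 213, 214, 215, 285, 286, 287, 288, 289, 290]
```

{"api": "carry_out", "payload": {"targets": [{"x": 0.0005, "y": 0, "z": -0.02, "ax": 0, "ay": 0, "az": 0, "hand": -1}, {"x": 0.0005, "y": 0, "z": -0.036, "ax": 0, "ay": 0, "az": 0, "hand": -1}, {"x": 0.0005, "y": 0, "z": -0.04, "ax": 0, "ay": 0, "az": 0, "hand": -1}, {"x": 0.0005, "y": 0, "z": -0.042, "ax": 0, "ay": 0, "az": 0, "hand": -1}]}}

```text
time_s: 6.72
eef_pos: [558.9, 122.2, 175.5]
ee_rot: [0.707, 0.0, 0.707, -0.0]
force: [-0.3, -0.4, -2.7]
grip_width: 0.215
```

{"api": "carry_out", "payload": {"targets": [{"x": 0, "y": 0, "z": -0.001, "ax": 0, "ay": 0, "az": 0, "hand": -1}, {"x": 0, "y": 0, "z": -0.002, "ax": 0, "ay": 0, "az": 0, "hand": -1}, {"x": 0, "y": 0, "z": -0.003, "ax": 0, "ay": 0, "az": 0, "hand": -1}]}}

```text
time_s: 7.1
eef_pos: [558.7, 122.4, 172.5]
ee_rot: [0.707, 0.0, 0.707, -0.0]
force: [0.6, 0.3, -3.6]
grip_width: 0.212
```

{"api": "carry_out", "payload": {"targets": [{"x": 0, "y": 0, "z": -0.001, "ax": 0, "ay": 0, "az": 0, "hand": -1}, {"x": 0, "y": 0, "z": -0.002, "ax": 0, "ay": 0, "az": 0, "hand": -1}, {"x": 0, "y": 0, "z": -0.002, "ax": 0, "ay": 0, "az": 0, "hand": -1}]}}

```text
time_s: 7.48
eef_pos: [558.7, 122.4, 170.8]
ee_rot: [0.707, 0.0, 0.707, -0.0]
force: [-1.7, -0.7, 1.8]
grip_width: 0.214
```

{"api": "carry_out", "payload": {"targets": [{"x": 0, "y": 0, "z": -0.001, "ax": 0, "ay": 0, "az": 0, "hand": -1}, {"x": 0, "y": 0, "z": -0.001, "ax": 0, "ay": 0, "az": 0, "hand": -1}]}}

```text
time_s: 7.72
eef_pos: [558.8, 122.4, 170.5]
ee_rot: [0.708, 0.0, 0.707, -0.0]
force: [-3.7, -0.4, 7.4]
grip_width: 0.211
```

{"api": "carry_out", "payload": {"targets": [{"x": 0, "y": 0, "z": 0.001, "ax": 0, "ay": 0, "az": 0, "hand": -0.2}, {"x": 0, "y": 0, "z": 0.001, "ax": 0, "ay": 0, "az": 0, "hand": -0.2}, {"x": 0, "y": 0, "z": 0.001, "ax": 0, "ay": 0, "az": 0, "hand": -0.2}, {"x": 0, "y": 0, "z": 0.02, "ax": 0, "ay": 0, "az": 0, "hand": -0.2}, {"x": 0, "y": 0, "z": 0.05, "ax": 0, "ay": 0, "az": 0, "hand": -0.2}]}}

```text
time_s: 8.35
eef_pos: [558.3, 122.3, 219.1]
ee_rot: [0.706, 0.0, 0.708, -0.0]
force: [-0.6, 0.6, -1.1]
grip_width: 0.4
```

{"api": "carry_out", "payload": {"targets": [{"x": -0.005, "y": 0, "z": 0.05, "ax": 0, "ay": 0, "az": 0, "hand": -0.2}, {"x": -0.01, "y": 0, "z": 0.1, "ax": 0, "ay": 0, "az": 0, "hand": -0.2}, {"x": -0.01, "y": 0, "z": 0.1, "ax": 0, "ay": 0, "az": 0, "hand": -1}, {"x": -0.01, "y": 0, "z": 0.1, "ax": 0, "ay": 0, "az": 0, "hand": -1}]}}

```text
time_s: 8.85
eef_pos: [548.5, 122.4, 318.3]
ee_rot: [0.707, 0.0, 0.708, -0.0]
force: [-0.5, -0.8, -0.5]
grip_width: 0.001
```

Run:
```python
from h import *
tool(); im,i=look("wrist","w6.png")
g=cv2.cvtColor(im,cv2.COLOR_BGR2GRAY)
m=((im.astype(int).min(2))>70)
print("expected barb top",proj(i,[559.3,122.2,200]),"flange",proj(i,[559.3,122.2,152]))
```

```text
t 8.85 p [548.5 122.4 318.3] x [-0.001 -0.    -1.   ] y [ 0.001  1.    -0.   ] F [-0.5 -0.8 -0.5] w 0.001 q [ 0.01  0.36  1.22  0.    1.57 -1.56]
expected barb top [249.17854491 196.91471669] flange [249.19713506 180.38346019]
```

View pics/w6.png

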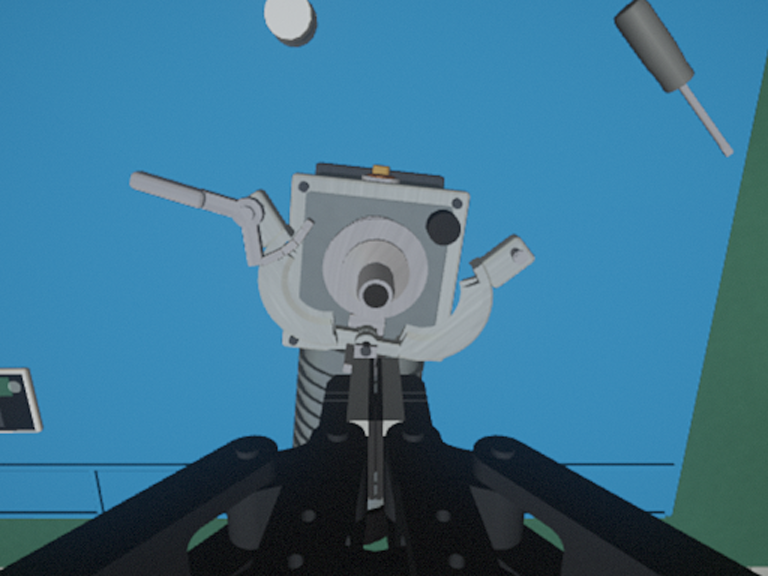

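The adapter stands seated and upright (barb top (375,293), predicted (374,295)). The left ear's keeper is at (517,253), the lever pivot at (250,210). Next I work out where to push the jaws.

```bash
cat >> h.py <<'E'
YAW=-0.105; PORT=np.array([559.4,122.2])
def W(p):  # pump(port-centred) xy -> world xy
    c,s=np.cos(YAW),np.sin(YAW); return PORT+np.array([c*p[0]-s*p[1],s*p[0]+c*p[1]])
def push(side,th,x=-48,gap=0,hx=11,hy=14.5):  # finger centre, port frame
    r=np.array([x-48,23.]);c,s=np.cos(th),np.sin(th)
    p=np.array([c*r[0]+s*r[1],-s*r[0]+c*r[1]]); n=np.array([s,c])
    p=p+n*(hx*abs(s)+hy*c+gap)+[48,0]; p[1]*=side; return p
E
python3 - <<'E'
from h import *
tool()
for side,x in((1,-48),(-1,-44)):
    for th,g in((.76,20),(.76,0),(.6,0),(.45,0),(.3,0),(.2,0),(.15,0),(.1,0),(.05,0),(0,0)):
        print(side,th,g,W(push(side,th,x,g)).round(1))
E
```

```text
t 8.9 p [548.4 122.4 317.8] x [-0.003 -0.    -1.   ] y [ 0.001  1.    -0.   ] F [-0.   0.1  0.1] w -0.005 q [ 0.01  0.36  1.22  0.    1.57 -1.56]
1 0.76 20 [591.4 229.9]
1 0.76 0 [576.1 216.9]
1 0.6 0 [560.7 210.7]
1 0.45 0 [547.1 202.5]
1 0.3 0 [534.7 191.9]
1 0.2 0 [527.4 183.6]
1 0.15 0 [524.1 179.1]
1 0.1 0 [521.  174.4]
1 0.05 0 [518.2 169.6]
1 0 0 [515.6 164.5]
-1 0.76 20 [571.4  12.7]
-1 0.76 0 [559.2  28.5]
-1 0.6 0 [545.7  37.2]
-1 0.45 0 [534.4  47.6]
-1 0.3 0 [524.6  60. ]
-1 0.2 0 [519.3  69.2]
-1 0.15 0 [517.   74.1]
-1 0.1 0 [514.9  79.1]
-1 0.05 0 [513.2  84.3]
-1 0 0 [511.7  89.5]
```

{"api": "carry_out", "payload": {"targets": [{"x": 0.02, "y": 0.055, "z": 0, "ax": 0, "ay": 0, "az": -0.1, "hand": -1}, {"x": 0.042, "y": 0.108, "z": 0, "ax": 0, "ay": 0, "az": -0.105, "hand": -1}, {"x": 0.042, "y": 0.108, "z": -0.06, "ax": 0, "ay": 0, "az": -0.105, "hand": -1}, {"x": 0.042, "y": 0.108, "z": -0.12, "ax": 0, "ay": 0, "az": -0.105, "hand": -1}, {"x": 0.042, "y": 0.108, "z": -0.179, "ax": 0, "ay": 0, "az": -0.105, "hand": -1}]}}

```text
time_s: 9.52
eef_pos: [589.7, 230.3, 136.8]
ee_rot: [0.705, 0.037, 0.707, -0.038]
force: [-0.1, -0.2, 0.0]
grip_width: 0.002
```

{"api": "carry_out", "payload": {"targets": [{"x": -0.008, "y": -0.007, "z": 0, "ax": 0, "ay": 0, "az": 0, "hand": -1}, {"x": -0.015, "y": -0.013, "z": 0, "ax": 0, "ay": 0, "az": 0, "hand": -1}, {"x": -0.022, "y": -0.016, "z": 0, "ax": 0, "ay": 0, "az": 0, "hand": -1}, {"x": -0.03, "y": -0.019, "z": 0, "ax": 0, "ay": 0, "az": 0, "hand": -1}, {"x": -0.037, "y": -0.023, "z": 0, "ax": 0, "ay": 0, "az": 0, "hand": -1}]}}

```text
time_s: 10.15
eef_pos: [553.3, 207.3, 141.2]
ee_rot: [0.707, 0.037, 0.706, -0.037]
force: [0.8, 1.3, 0.7]
grip_width: -0.005
```

Contact is light, so I keep swinging.

{"api": "carry_out", "payload": {"targets": [{"x": -0.007, "y": -0.005, "z": 0, "ax": 0, "ay": 0, "az": 0, "hand": -1}, {"x": -0.013, "y": -0.01, "z": 0, "ax": 0, "ay": 0, "az": 0, "hand": -1}, {"x": -0.019, "y": -0.015, "z": 0, "ax": 0, "ay": 0, "az": 0, "hand": -1}, {"x": -0.023, "y": -0.019, "z": 0, "ax": 0, "ay": 0, "az": 0, "hand": -1}, {"x": -0.026, "y": -0.023, "z": 0, "ax": 0, "ay": 0, "az": 0, "hand": -1}]}}

```text
time_s: 10.78
eef_pos: [527.4, 184.1, 140.3]
ee_rot: [0.706, 0.037, 0.706, -0.037]
force: [1.0, 0.1, -0.3]
grip_width: -0.003
```

{"api": "carry_out", "payload": {"targets": [{"x": -0.002, "y": -0.002, "z": 0, "ax": 0, "ay": 0, "az": 0, "hand": -1}, {"x": -0.003, "y": -0.004, "z": 0, "ax": 0, "ay": 0, "az": 0, "hand": -1}, {"x": -0.004, "y": -0.005, "z": 0, "ax": 0, "ay": 0, "az": 0, "hand": -1}]}}

```text
time_s: 11.15
eef_pos: [523.8, 179.5, 140.4]
ee_rot: [0.706, 0.038, 0.706, -0.037]
force: [1.9, 1.9, 0.0]
grip_width: 0.003
```

{"api": "carry_out", "payload": {"targets": [{"x": -0.001, "y": -0.002, "z": 0, "ax": 0, "ay": 0, "az": 0, "hand": -1}, {"x": -0.003, "y": -0.005, "z": 0, "ax": 0, "ay": 0, "az": 0, "hand": -1}, {"x": -0.003, "y": -0.005, "z": 0, "ax": 0, "ay": 0, "az": 0, "hand": -1}]}}

```text
time_s: 11.52
eef_pos: [520.5, 174.2, 140.4]
ee_rot: [0.706, 0.037, 0.706, -0.038]
force: [1.9, 2.1, 0.1]
grip_width: 0.003
```

{"api": "carry_out", "payload": {"targets": [{"x": -0.001, "y": -0.001, "z": 0, "ax": 0, "ay": 0, "az": 0, "hand": -1}, {"x": -0.002, "y": -0.003, "z": 0, "ax": 0, "ay": 0, "az": 0, "hand": -1}, {"x": -0.002, "y": -0.003, "z": 0, "ax": 0, "ay": 0, "az": 0, "hand": -1}]}}

```text
time_s: 11.9
eef_pos: [518.7, 171.4, 140.4]
ee_rot: [0.706, 0.037, 0.706, -0.037]
force: [3.2, 3.5, 0.4]
grip_width: -0.0
```

{"api": "carry_out", "payload": {"targets": [{"x": -0.001, "y": -0.002, "z": 0, "ax": 0, "ay": 0, "az": 0, "hand": -1}, {"x": -0.001, "y": -0.003, "z": 0, "ax": 0, "ay": 0, "az": 0, "hand": -1}, {"x": -0.001, "y": -0.003, "z": 0, "ax": 0, "ay": 0, "az": 0, "hand": -1}]}}

```text
time_s: 12.28
eef_pos: [517.8, 168.8, 140.5]
ee_rot: [0.706, 0.038, 0.706, -0.037]
force: [3.3, 6.9, 0.5]
grip_width: -0.0
```

{"api": "carry_out", "payload": {"targets": [{"x": -0.0005, "y": -0.001, "z": 0, "ax": 0, "ay": 0, "az": 0, "hand": -1}, {"x": -0.001, "y": -0.002, "z": 0, "ax": 0, "ay": 0, "az": 0, "hand": -1}, {"x": -0.001, "y": -0.002, "z": 0, "ax": 0, "ay": 0, "az": 0, "hand": -1}]}}

```text
time_s: 12.65
eef_pos: [517.0, 167.1, 140.5]
ee_rot: [0.707, 0.038, 0.706, -0.037]
force: [5.0, 7.8, 0.2]
grip_width: 0.0
```

{"api": "carry_out", "payload": {"targets": [{"x": 0.004, "y": 0.02, "z": 0, "ax": 0, "ay": 0, "az": 0, "hand": -1}, {"x": 0.004, "y": 0.02, "z": 0.06, "ax": 0, "ay": 0, "az": 0, "hand": -1}, {"x": 0.004, "y": 0.02, "z": 0.11, "ax": 0, "ay": 0, "az": 0, "hand": -1}, {"x": 0.01, "y": -0.03, "z": 0.11, "ax": 0, "ay": 0, "az": 0, "hand": -1}, {"x": 0.02, "y": -0.09, "z": 0.11, "ax": 0, "ay": 0, "az": 0, "hand": -1}]}}

```text
time_s: 13.28
eef_pos: [536.4, 76.4, 250.5]
ee_rot: [0.706, 0.036, 0.706, -0.037]
force: [0.4, -0.1, -0.4]
grip_width: -0.004
```

{"api": "carry_out", "payload": {"targets": [{"x": 0.018, "y": -0.056, "z": 0, "ax": 0, "ay": 0, "az": 0, "hand": -1}, {"x": 0.018, "y": -0.056, "z": -0.05, "ax": 0, "ay": 0, "az": 0, "hand": -1}, {"x": 0.018, "y": -0.056, "z": -0.11, "ax": 0, "ay": 0, "az": 0, "hand": -1}, {"x": 0.013, "y": -0.046, "z": -0.11, "ax": 0, "ay": 0, "az": 0, "hand": -1}, {"x": 0.008, "y": -0.038, "z": -0.11, "ax": 0, "ay": 0, "az": 0, "hand": -1}]}}

```text
time_s: 13.9
eef_pos: [545.0, 39.3, 142.3]
ee_rot: [0.707, 0.037, 0.706, -0.037]
force: [-0.1, -1.3, -0.7]
grip_width: -0.001
```

{"api": "carry_out", "payload": {"targets": [{"x": -0.006, "y": 0.005, "z": 0, "ax": 0, "ay": 0, "az": 0, "hand": -1}, {"x": -0.011, "y": 0.01, "z": 0, "ax": 0, "ay": 0, "az": 0, "hand": -1}, {"x": -0.016, "y": 0.016, "z": 0, "ax": 0, "ay": 0, "az": 0, "hand": -1}, {"x": -0.02, "y": 0.022, "z": 0, "ax": 0, "ay": 0, "az": 0, "hand": -1}]}}

```text
time_s: 14.4
eef_pos: [524.4, 60.8, 140.6]
ee_rot: [0.706, 0.037, 0.706, -0.037]
force: [-0.2, -2.1, 0.7]
grip_width: -0.001
```

{"api": "carry_out", "payload": {"targets": [{"x": -0.003, "y": 0.005, "z": 0, "ax": 0, "ay": 0, "az": 0, "hand": -1}, {"x": -0.006, "y": 0.009, "z": 0, "ax": 0, "ay": 0, "az": 0, "hand": -1}, {"x": -0.008, "y": 0.013, "z": 0, "ax": 0, "ay": 0, "az": 0, "hand": -1}, {"x": -0.008, "y": 0.013, "z": 0, "ax": 0, "ay": 0, "az": 0, "hand": -1}]}}

```text
time_s: 14.9
eef_pos: [516.5, 73.6, 140.3]
ee_rot: [0.706, 0.037, 0.706, -0.037]
force: [-0.2, -1.0, -0.9]
grip_width: -0.001
```

{"api": "carry_out", "payload": {"targets": [{"x": -0.001, "y": 0.002, "z": 0, "ax": 0, "ay": 0, "az": 0, "hand": -1}, {"x": -0.002, "y": 0.005, "z": 0, "ax": 0, "ay": 0, "az": 0, "hand": -1}, {"x": -0.002, "y": 0.005, "z": 0, "ax": 0, "ay": 0, "az": 0, "hand": -1}]}}

```text
time_s: 15.28
eef_pos: [514.8, 78.4, 140.4]
ee_rot: [0.706, 0.037, 0.706, -0.037]
force: [1.6, -4.4, -0.6]
grip_width: -0.0
```

{"api": "carry_out", "payload": {"targets": [{"x": -0.001, "y": 0.002, "z": 0, "ax": 0, "ay": 0, "az": 0, "hand": -1}, {"x": -0.001, "y": 0.003, "z": 0, "ax": 0, "ay": 0, "az": 0, "hand": -1}, {"x": -0.001, "y": 0.003, "z": 0, "ax": 0, "ay": 0, "az": 0, "hand": -1}]}}

```text
time_s: 15.65
eef_pos: [514.0, 80.8, 140.4]
ee_rot: [0.706, 0.037, 0.706, -0.038]
force: [3.0, -6.7, -0.1]
grip_width: -0.002
```

{"api": "carry_out", "payload": {"targets": [{"x": 0.003, "y": -0.018, "z": 0, "ax": 0, "ay": 0, "az": 0, "hand": -1}, {"x": 0.003, "y": -0.018, "z": 0.06, "ax": 0, "ay": 0, "az": 0, "hand": -1}, {"x": 0.003, "y": -0.018, "z": 0.09, "ax": 0, "ay": 0, "az": 0, "hand": 1}, {"x": -0.001, "y": 0.03, "z": 0.09, "ax": 0, "ay": 0, "az": 0, "hand": 1}, {"x": -0.001, "y": 0.046, "z": 0.09, "ax": 0, "ay": 0, "az": 0, "hand": 1}]}}

```text
time_s: 16.27
eef_pos: [512.3, 128.6, 230.4]
ee_rot: [0.706, 0.037, 0.706, -0.037]
force: [0.7, -0.9, -0.2]
grip_width: 0.642
```

{"api": "carry_out", "payload": {"targets": [{"x": 0, "y": 0, "z": 0, "ax": 0, "ay": 0, "az": 0, "hand": 1}, {"x": 0, "y": 0, "z": 0, "ax": 0, "ay": 0, "az": 0, "hand": 1}]}}

```text
time_s: 16.52
eef_pos: [512.7, 126.4, 230.0]
ee_rot: [0.706, 0.038, 0.706, -0.038]
force: [-0.2, -0.0, 0.1]
grip_width: 0.996
```

Run:
```python
from h import *
tool(); look("wrist","w7.png")
```

```text
t 16.52 p [512.7 126.4 230. ] x [-0.001 -0.    -1.   ] y [ 0.106  0.994 -0.   ] F [-0.2 -0.   0.1] w 0.996 q [ 0.02  0.32  1.49 -0.    1.33 -1.44]
```

View pics/w7.png

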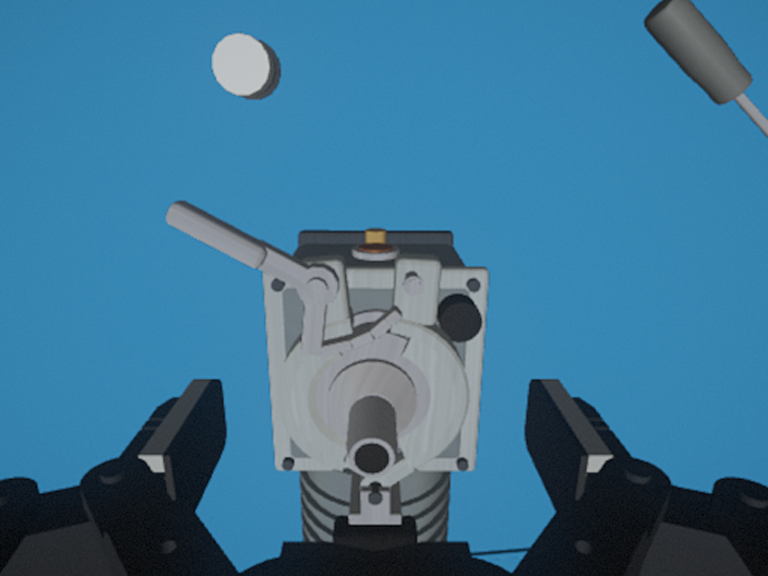

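The jaws are nearly shut around both flanges: keeper at (413,281), pivot (321,284), handle end (175,212), with a gap still open between the ears.

```bash
cat >> h.py <<'E'
def topump(w):
    c,s=np.cos(YAW),np.sin(YAW); d=np.asarray(w)[:2]-PORT; return np.array([c*d[0]+s*d[1],-s*d[0]+c*d[1]])
E
python3 - <<'E'
from h import *
i=np.load("pics/w7.png.npy",allow_pickle=True).item()
f=lambda u,v,z:topump(onz(i,u/1.5,v/1.5,z))
k=f(413,281,166);p=f(321,284,168);e=f(172,210,166)
print("keeper",k,"pivot",p,"d",np.linalg.norm(k-p),"hend",e,"dir",np.degrees(np.arctan2(*(e-p)[::-1])))
print("left",np.arctan2(10,-108)-np.arctan2(k[1],k[0]-48),"right",-(np.arctan2(-14,-108)-np.arctan2(p[1],p[0]-48)))
print("barb",f(372,456,200),"hinge",f(375,487,153))
print("ear L outer",f(440,265,153),"R outer",f(300,265,153))
E
```

```text
keeper [-60.58268934  15.45243257] pivot [-59.92621039 -22.51610932] d 37.97421675005373 hend [-90.13725978 -80.95659577] dir -117.33688878730325
left 0.04903175009934557 right 0.07676416798615682
barb [-0.1625016 -1.5264551] hinge [51.86344821 -0.28750453]
ear L outer [-63.90261039  28.10089236] R outer [-63.93426751 -33.01840777]
```

{"api": "carry_out", "payload": {"targets": [{"x": 0.002, "y": 0, "z": -0.05, "ax": 0, "ay": 0, "az": 0, "hand": 1}, {"x": 0.002, "y": 0, "z": -0.08, "ax": 0, "ay": 0, "az": 0, "hand": 1}, {"x": 0.002, "y": 0, "z": -0.094, "ax": 0, "ay": 0, "az": 0, "hand": 1}, {"x": 0.002, "y": 0, "z": -0.094, "ax": 0, "ay": 0, "az": 0, "hand": 0.4}, {"x": 0.002, "y": 0, "z": -0.094, "ax": 0, "ay": 0, "az": 0, "hand": 0.3}], "grip_force": 20}}

```text
time_s: 17.2
eef_pos: [515.1, 126.3, 137.9]
ee_rot: [0.707, 0.037, 0.706, -0.038]
force: [-5.5, -4.4, 6.1]
grip_width: 0.653
```

{"api": "carry_out", "payload": {"targets": [{"x": 0, "y": 0, "z": 0, "ax": 0, "ay": 0, "az": 0, "hand": 0}, {"x": 0, "y": 0, "z": 0, "ax": 0, "ay": 0, "az": 0, "hand": 0}, {"x": 0, "y": 0, "z": 0, "ax": 0, "ay": 0, "az": 0, "hand": 0}, {"x": 0, "y": 0, "z": 0, "ax": 0, "ay": 0, "az": 0, "hand": 0}], "grip_force": 20}}

```text
time_s: 17.7
eef_pos: [514.7, 126.0, 138.9]
ee_rot: [0.706, 0.036, 0.706, -0.038]
force: [-9.9, -8.7, 11.3]
grip_width: 0.518
```

{"api": "carry_out", "payload": {"targets": [{"x": 0, "y": 0, "z": 0, "ax": 0, "ay": 0, "az": 0, "hand": -0.1}, {"x": 0, "y": 0, "z": 0, "ax": 0, "ay": 0, "az": 0, "hand": -0.1}, {"x": 0, "y": 0, "z": 0, "ax": 0, "ay": 0, "az": 0, "hand": -0.1}], "grip_force": 28}}

```text
time_s: 18.08
eef_pos: [514.7, 126.2, 139.0]
ee_rot: [0.707, 0.036, 0.706, -0.038]
force: [-10.1, -7.6, 13.7]
grip_width: 0.51
```

{"api": "carry_out", "payload": {"targets": [{"x": 0, "y": 0, "z": 0, "ax": 0, "ay": 0, "az": 0, "hand": 0.4}, {"x": 0, "y": 0, "z": 0, "ax": 0, "ay": 0, "az": 0, "hand": 0.8}, {"x": 0, "y": 0, "z": 0.02, "ax": 0, "ay": 0, "az": 0, "hand": 1}, {"x": 0, "y": 0, "z": 0.06, "ax": 0, "ay": 0, "az": 0, "hand": 1}, {"x": -0.002, "y": 0, "z": 0.094, "ax": 0, "ay": 0, "az": 0, "hand": 1}]}}

```text
time_s: 18.7
eef_pos: [512.9, 127.5, 232.0]
ee_rot: [0.707, 0.037, 0.706, -0.037]
force: [0.4, -0.0, 0.3]
grip_width: 0.998
```

{"api": "carry_out", "payload": {"targets": [{"x": 0, "y": 0, "z": 0, "ax": 0, "ay": 0, "az": 0, "hand": 1}, {"x": 0, "y": 0, "z": 0, "ax": 0, "ay": 0, "az": 0, "hand": 1}]}}

```text
time_s: 18.95
eef_pos: [512.4, 127.5, 229.7]
ee_rot: [0.706, 0.037, 0.706, -0.037]
force: [1.0, -0.1, -0.3]
grip_width: 0.993
```

Run:
```python
from h import *
tool(); look("wrist","w8.png")
```

```text
t 18.95 p [512.4 127.5 229.7] x [-0.001  0.    -1.   ] y [ 0.106  0.994 -0.   ] F [ 1.  -0.1 -0.3] w 0.993 q [ 0.02  0.32  1.49  0.    1.33 -1.44]
```

View pics/w8.png

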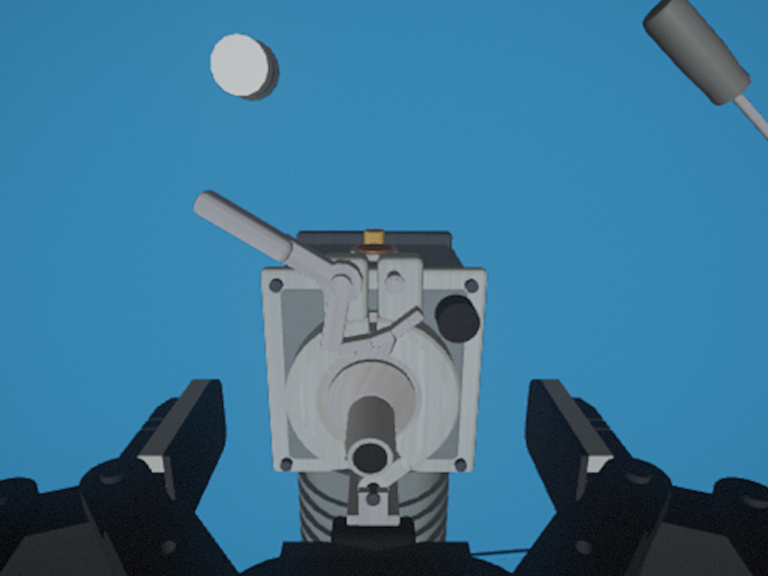

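The ears are now nearly touching: pivot (345,280), keeper (395,281), handle end (203,200).

Run:
```python
from h import *
i=np.load("pics/w8.png.npy",allow_pickle=True).item()
f=lambda u,v,z:topump(onz(i,u/1.5,v/1.5,z))
k=f(395,280,166);p=f(344,280,168);e=f(203,200,166)
print("keeper",k,"pivot",p,"d",np.linalg.norm(k-p),"hend",e)
d=np.arctan2(*(e-p)[::-1]);print("dir",np.degrees(d))
L=np.arctan2(10,-108)-np.arctan2(k[1],k[0]-48);Rr=-(np.arctan2(-14,-108)-np.arctan2(p[1],p[0]-48));print(L,Rr)
print("lever",-(d-Rr-np.arctan2(-.656,.755)))
# finger path: pushes on the clockwise/outer side of the handle, 50 mm out, footprint 11 x 14.5 in pump frame
piv=np.array([-60,-14.])
for lv,g in((1.5,12),(1.4,0),(1.2,0),(1.0,0),(.8,0),(.6,0),(.4,0),(.3,0),(.2,0),(.1,0),(.05,0),(0,0)):
    a=np.arctan2(-.656,.755)-lv; u=np.array([np.cos(a),np.sin(a)]); n=np.array([u[1],-u[0]]) # clockwise side
    c=piv+50*u+n*(5+g+11*abs(n[0])+14.5*abs(n[1])); print(lv,W(c).round(1),"n",n.round(2), "corner/axis")
```

```text
keeper [-61.49177014   8.94849223] pivot [-62.09752308 -12.03503683] d 20.992270678530176 hend [-94.46921078 -67.20761681]
dir -120.4016434214415
-0.010783039543359685 -0.020030564298043174
lever 1.366024584743602
1.5 [438.9 101.5] n [-0.8  0.6] corner/axis
1.4 [450.6  88. ] n [-0.86  0.52] corner/axis
1.2 [458.3  78.3] n [-0.94  0.34] corner/axis
1.0 [468.5  70.6] n [-0.99  0.14] corner/axis
0.8 [479.   65.5] n [-1.   -0.06] corner/axis
0.6 [486.7  62.2] n [-0.97 -0.25] corner/axis
0.4 [495.5  60.3] n [-0.9  -0.44] corner/axis
0.3 [500.2  60. ] n [-0.85 -0.53] corner/axis
0.2 [505.2  60.2] n [-0.79 -0.61] corner/axis
0.1 [510.3  60.9] n [-0.73 -0.69] corner/axis
0.05 [512.8  61.5] n [-0.69 -0.72] corner/axis
0 [515.4  62.2] n [-0.66 -0.75] corner/axis
```

{"api": "carry_out", "payload": {"targets": [{"x": -0.05, "y": -0.018, "z": 0, "ax": 0, "ay": 0, "az": 0, "hand": -1}, {"x": -0.074, "y": -0.026, "z": 0, "ax": 0, "ay": 0, "az": 0, "hand": -1}, {"x": -0.074, "y": -0.026, "z": -0.02, "ax": 0, "ay": 0, "az": 0, "hand": -1}, {"x": -0.074, "y": -0.026, "z": -0.05, "ax": 0, "ay": 0, "az": 0, "hand": -1}, {"x": -0.074, "y": -0.026, "z": -0.075, "ax": 0, "ay": 0, "az": 0, "hand": -1}]}}

```text
time_s: 19.62
eef_pos: [438.0, 101.4, 153.5]
ee_rot: [0.705, 0.037, 0.707, -0.037]
force: [0.2, -0.0, 0.3]
grip_width: -0.002
```

{"api": "carry_out", "payload": {"targets": [{"x": 0.006, "y": -0.006, "z": 0, "ax": 0, "ay": 0, "az": 0, "hand": -1}, {"x": 0.011, "y": -0.013, "z": 0, "ax": 0, "ay": 0, "az": 0, "hand": -1}, {"x": 0.015, "y": -0.018, "z": 0, "ax": 0, "ay": 0, "az": 0, "hand": -1}, {"x": 0.019, "y": -0.023, "z": 0, "ax": 0, "ay": 0, "az": 0, "hand": -1}, {"x": 0.024, "y": -0.027, "z": 0, "ax": 0, "ay": 0, "az": 0, "hand": -1}]}}

```text
time_s: 20.25
eef_pos: [462.9, 74.1, 155.5]
ee_rot: [0.706, 0.037, 0.706, -0.037]
force: [-1.5, 1.5, 0.4]
grip_width: 0.005
```

{"api": "carry_out", "payload": {"targets": [{"x": 0.005, "y": -0.004, "z": 0, "ax": 0, "ay": 0, "az": 0, "hand": -1}, {"x": 0.01, "y": -0.006, "z": 0, "ax": 0, "ay": 0, "az": 0, "hand": -1}, {"x": 0.015, "y": -0.009, "z": 0, "ax": 0, "ay": 0, "az": 0, "hand": -1}]}}

```text
time_s: 20.62
eef_pos: [477.9, 65.3, 155.2]
ee_rot: [0.706, 0.037, 0.706, -0.037]
force: [-0.8, 1.1, 0.1]
grip_width: -0.003
```

{"api": "carry_out", "payload": {"targets": [{"x": 0.005, "y": -0.002, "z": 0, "ax": 0, "ay": 0, "az": 0, "hand": -1}, {"x": 0.009, "y": -0.003, "z": 0, "ax": 0, "ay": 0, "az": 0, "hand": -1}, {"x": 0.013, "y": -0.004, "z": 0, "ax": 0, "ay": 0, "az": 0, "hand": -1}, {"x": 0.018, "y": -0.005, "z": 0, "ax": 0, "ay": 0, "az": 0, "hand": -1}]}}

```text
time_s: 21.12
eef_pos: [495.9, 60.3, 155.3]
ee_rot: [0.706, 0.037, 0.706, -0.037]
force: [-1.5, 0.9, 0.8]
grip_width: -0.002
```

{"api": "carry_out", "payload": {"targets": [{"x": 0.003, "y": 0, "z": 0, "ax": 0, "ay": 0, "az": 0, "hand": -1}, {"x": 0.006, "y": 0, "z": 0, "ax": 0, "ay": 0, "az": 0, "hand": -1}, {"x": 0.01, "y": 0, "z": 0, "ax": 0, "ay": 0, "az": 0, "hand": -1}]}}

```text
time_s: 21.5
eef_pos: [505.8, 60.4, 155.3]
ee_rot: [0.706, 0.037, 0.706, -0.037]
force: [-1.5, 0.5, 0.3]
grip_width: 0.002
```

{"api": "carry_out", "payload": {"targets": [{"x": 0.003, "y": 0.0005, "z": 0, "ax": 0, "ay": 0, "az": 0, "hand": -1}, {"x": 0.005, "y": 0.001, "z": 0, "ax": 0, "ay": 0, "az": 0, "hand": -1}, {"x": 0.005, "y": 0.001, "z": 0, "ax": 0, "ay": 0, "az": 0, "hand": -1}]}}

```text
time_s: 21.88
eef_pos: [510.8, 61.4, 155.3]
ee_rot: [0.706, 0.037, 0.706, -0.037]
force: [0.2, 0.9, 0.4]
grip_width: 0.002
```

```bash
cat > lev.py <<'E'
from h import *
def scan(i,im,z=167,rs=range(20,66,6)):
    for lv in np.arange(-0.1,1.75,.1):
        a=np.arctan2(-.656,.755)-lv; o=[]
        for r in rs:
            q=W(np.array([-60,-14])+r*np.array([np.cos(a),np.sin(a)])); u,v=proj(i,[*q,z]).round().astype(int)
            b,g,rr=(im[v,u].astype(int) if 0<=u<512 and 0<=v<384 else (0,0,0)); o.append("BLUE" if b-rr>60 else f"{(b+g+rr)//3}")
        print(round(lv,1),o)
E
python3 - <<'E'
from lev import *
tool()
for n in("wrist","top"):
    im,i=look(n,n+"9.png"); print(n); scan(i,im)
E
```

```text
t 21.88 p [510.8  61.4 155.3] x [ 0. -0. -1.] y [ 0.106  0.994 -0.   ] F [0.2 0.9 0.4] w 0.002 q [-0.11  0.36  1.64 -0.    1.14 -1.57]
wrist
-0.1 ['80', '164', '164', '30', '22', '28', '24', '24']
0.0 ['157', '143', '157', '93', '27', '26', '24', '22']
0.1 ['157', '147', '160', '160', '23', '27', '29', '23']
0.2 ['162', '144', '157', '156', '29', '20', '26', '33']
0.3 ['162', '92', '97', '80', '29', '26', '27', '58']
0.4 ['162', '80', '76', '126', '31', '67', '60', '22']
0.5 ['82', '100', '129', '128', '31', '67', '25', '69']
0.6 ['76', '129', '129', '127', '34', '69', '68', '32']
0.7 ['130', '131', '128', '128', '168', '70', '68', '35']
0.8 ['131', '131', '128', '130', '168', 'BLUE', 'BLUE', 'BLUE']
0.9 ['130', '129', '130', '127', '168', 'BLUE', 'BLUE', 'BLUE']
1.0 ['128', '124', '161', '165', '82', 'BLUE', 'BLUE', 'BLUE']
1.1 ['167', '166', '168', '167', '157', 'BLUE', 'BLUE', 'BLUE']
1.2 ['166', '170', '164', '74', '58', 'BLUE', 'BLUE', 'BLUE']
1.3 ['171', '154', '57', '57', '57', '62', 'BLUE', 'BLUE']
1.4 ['163', '54', '62', '59', '56', '77', 'BLUE', 'BLUE']
1.5 ['103', '57', '5
[... 637 characters left out ...]
2', '118', '130']
0.7 ['96', '111', '105', '99', '91', '84', '86', '106']
0.8 ['90', '107', '103', '101', '85', '66', '63', 'BLUE']
0.9 ['90', '90', '84', '83', 'BLUE', '65', 'BLUE', 'BLUE']
1.0 ['94', 'BLUE', 'BLUE', 'BLUE', 'BLUE', 'BLUE', 'BLUE', 'BLUE']
1.1 ['BLUE', 'BLUE', 'BLUE', 'BLUE', 'BLUE', 'BLUE', 'BLUE', '195']
1.2 ['BLUE', 'BLUE', 'BLUE', 'BLUE', '185', '195', '201', '206']
1.3 ['BLUE', 'BLUE', 'BLUE', '183', '190', '196', '202', '201']
1.4 ['BLUE', '176', '186', '185', '192', '198', '198', '195']
1.5 ['BLUE', '175', '181', '185', '194', '193', '192', '190']
1.6 ['176', '175', '180', '185', '189', '191', '189', '185']
1.7 ['176', '176', '180', '184', '189', '190', '189', '174']
```

The wrist scan puts the handle's light stripe at lever about 0.1. Pushing it on to the stop.

{"api": "carry_out", "payload": {"targets": [{"x": 0.002, "y": 0.0005, "z": 0, "ax": 0, "ay": 0, "az": 0, "hand": -1}, {"x": 0.004, "y": 0.001, "z": 0, "ax": 0, "ay": 0, "az": 0, "hand": -1}, {"x": 0.004, "y": 0.001, "z": 0, "ax": 0, "ay": 0, "az": 0, "hand": -1}]}}

```text
time_s: 22.35
eef_pos: [514.8, 62.4, 155.3]
ee_rot: [0.706, 0.037, 0.706, -0.037]
force: [-0.8, 0.2, 0.1]
grip_width: -0.002
```

{"api": "carry_out", "payload": {"targets": [{"x": 0.001, "y": 0.001, "z": 0, "ax": 0, "ay": 0, "az": 0, "hand": -1}, {"x": 0.002, "y": 0.002, "z": 0, "ax": 0, "ay": 0, "az": 0, "hand": -1}, {"x": 0.002, "y": 0.002, "z": 0, "ax": 0, "ay": 0, "az": 0, "hand": -1}]}}

```text
time_s: 22.72
eef_pos: [516.8, 64.4, 155.3]
ee_rot: [0.706, 0.037, 0.706, -0.037]
force: [-0.9, -2.4, -0.5]
grip_width: -0.0
```

{"api": "carry_out", "payload": {"targets": [{"x": 0.001, "y": 0.001, "z": 0, "ax": 0, "ay": 0, "az": 0, "hand": -1}, {"x": 0.002, "y": 0.002, "z": 0, "ax": 0, "ay": 0, "az": 0, "hand": -1}, {"x": 0.002, "y": 0.002, "z": 0, "ax": 0, "ay": 0, "az": 0, "hand": -1}]}}

```text
time_s: 23.1
eef_pos: [517.9, 65.5, 155.2]
ee_rot: [0.705, 0.037, 0.707, -0.038]
force: [-5.6, -8.7, 1.9]
grip_width: -0.0
```

{"api": "carry_out", "payload": {"targets": [{"x": 0.001, "y": 0.001, "z": 0, "ax": 0, "ay": 0, "az": 0, "hand": -1}, {"x": 0.001, "y": 0.001, "z": 0, "ax": 0, "ay": 0, "az": 0, "hand": -1}]}}

```text
time_s: 23.35
eef_pos: [518.3, 65.8, 155.0]
ee_rot: [0.705, 0.036, 0.708, -0.039]
force: [-9.3, -12.1, 3.5]
grip_width: 0.0
```

{"api": "carry_out", "payload": {"targets": [{"x": -0.01, "y": -0.01, "z": 0, "ax": 0, "ay": 0, "az": 0, "hand": -1}, {"x": -0.01, "y": -0.01, "z": 0.04, "ax": 0, "ay": 0, "az": 0, "hand": -1}, {"x": -0.01, "y": -0.01, "z": 0.09, "ax": 0, "ay": 0, "az": 0, "hand": 1}, {"x": -0.008, "y": 0.03, "z": 0.09, "ax": 0, "ay": 0, "az": 0, "hand": 1}, {"x": -0.007, "y": 0.061, "z": 0.09, "ax": 0, "ay": 0, "az": 0, "hand": 1}]}}

```text
time_s: 23.98
eef_pos: [512.6, 129.5, 245.9]
ee_rot: [0.707, 0.038, 0.706, -0.037]
force: [-0.1, 0.2, 0.3]
grip_width: 0.639
```

{"api": "carry_out", "payload": {"targets": [{"x": 0, "y": 0, "z": 0, "ax": 0, "ay": 0, "az": 0, "hand": 1}, {"x": 0, "y": 0, "z": 0, "ax": 0, "ay": 0, "az": 0, "hand": 1}]}}

```text
time_s: 24.22
eef_pos: [512.6, 127.9, 245.2]
ee_rot: [0.706, 0.037, 0.706, -0.037]
force: [-1.0, 0.6, 0.4]
grip_width: 0.998
```

Run:
```python
from lev import *
tool(); im,i=look("wrist","w10.png"); scan(i,im)
```

```text
t 24.23 p [512.6 127.9 245.2] x [ 0.  0. -1.] y [0.106 0.994 0.   ] F [-1.   0.6  0.4] w 0.998 q [ 0.02  0.31  1.46  0.    1.37 -1.44]
-0.1 ['148', '126', '148', '141', '134', '130', '157', 'BLUE']
0.0 ['153', '134', '150', '151', '150', '150', '150', '150']
0.1 ['151', '135', '151', '149', '113', '95', 'BLUE', 'BLUE']
0.2 ['153', '92', '142', '160', 'BLUE', 'BLUE', 'BLUE', 'BLUE']
0.3 ['104', '121', '158', '160', 'BLUE', 'BLUE', 'BLUE', 'BLUE']
0.4 ['122', '122', '158', 'BLUE', 'BLUE', 'BLUE', 'BLUE', 'BLUE']
0.5 ['121', '119', '157', 'BLUE', 'BLUE', 'BLUE', 'BLUE', 'BLUE']
0.6 ['121', '122', '160', 'BLUE', 'BLUE', 'BLUE', 'BLUE', 'BLUE']
0.7 ['121', '138', '160', 'BLUE', 'BLUE', 'BLUE', 'BLUE', 'BLUE']
0.8 ['157', '74', '158', 'BLUE', 'BLUE', 'BLUE', 'BLUE', 'BLUE']
0.9 ['157', '45', '159', 'BLUE', 'BLUE', 'BLUE', 'BLUE', 'BLUE']
1.0 ['157', '155', '153', 'BLUE', 'BLUE', 'BLUE', 'BLUE', 'BLUE']
1.1 ['138', '72', 'BLUE', 'BLUE', 'BLUE', 'BLUE', 'BLUE', 'BLUE']
1.2 ['63', 'BLUE', 'BLUE', 'BLUE', 'BLUE', 'BLUE', 'BLUE', 'BLUE']
1.3 ['57', 'BLUE', 'BLUE', 'BLUE', 'BLUE', 'BLUE', 'BLUE', 'BLUE']
1.4 ['57', 'BLUE', 'BLUE', 'BLUE', 'BLUE', 'BLUE', 'BLUE', 'BLUE']
1.5 ['54', 'BLUE', 'BLUE', 'BLUE', 'BLUE', 'BLUE', 'BLUE', 'BLUE']
1.6 ['54', 'BLUE', 'BLUE', 'BLUE', 'BLUE', 'BLUE', 'BLUE', 'BLUE']
1.7 ['54', '67', 'BLUE', 'BLUE', 'BLUE', 'BLUE', 'BLUE', 'BLUE']
```

View pics/w10.png

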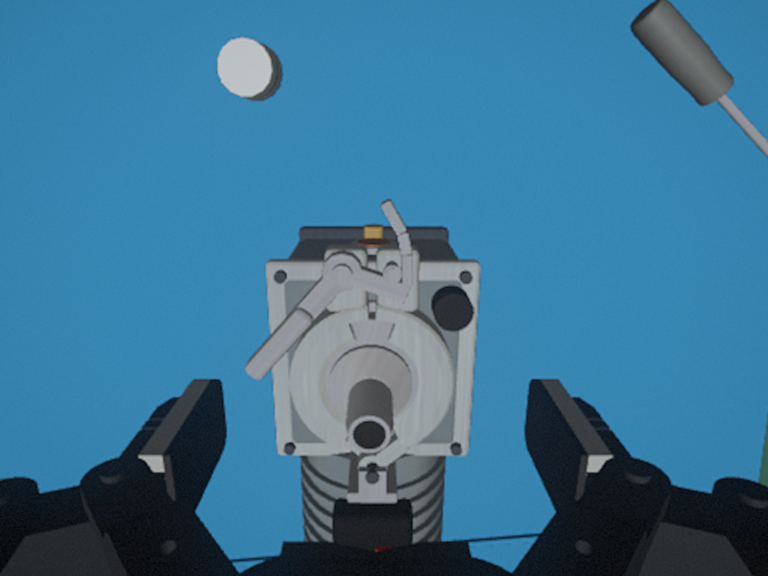

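The lever lies along the right half (pivot (341,270), end (258,372)) and its hook is round the keeper (392,268). The ears meet and the adapter is upright.

Run:
```python
from h import *
i=np.load("pics/w10.png.npy",allow_pickle=True).item()
f=lambda u,v,z:topump(onz(i,u/1.5,v/1.5,z))
p=f(341,270,168);e=f(258,372,167);k=f(392,268,166)
d=np.arctan2(*(e-p)[::-1]);print("lever",np.arctan2(-.656,.755)-d,"piv",p,"keep",k,np.linalg.norm(p-k),"barb",f(369,433,198))
from rig import finish_job
print(finish_job())
```

```text
lever -0.041230094135845885 piv [-61.82293194 -13.72872887] keep [-62.1725275    8.69164694] 22.42310121851791 barb [ 0.71755831 -1.36843865]
the job is handed in; nothing more can be done
None
```

The adapter is fitted on the inlet, the clamp is shut around both flanges, and the lever is thrown and hooked on the keeper. I handed the job in at about 24 s, with the open gripper clear above the pump.

- **Adapter:** I took the smaller grey adapter, leaving the orange and the larger grey ones. It touched down at the height expected for resting on the gasket with its spigot in the bore.
- **Clamp halves:** I swung each half in with light pushes (under 10 N), then pinched both ears at 20–28 N. The opening then read 44 mm against 46 mm nominal, which fits fully shut because the gripper also read about 2 mm low on the 20 mm barb.
- **Lever:** I swung it to its stop with about 15 N at the end.

**Last checks, from the final wrist view:**
- **Lever angle:** it measures about −0.04 rad, so shut within error.
- **Hook and ears:** the hook is round the keeper. Keeper to pivot measures 22.4 mm against 24 mm nominal, within about 2 mm calibration error.
- **Adapter position:** it is upright, with the barb top measured 1.4 mm off the port axis. That is within calibration error, but more than the 1 mm play in the bore.
- **Bystanders:** I never touched the cap, phone, driver or jar, but the final picture shows only the jar and driver. The cap and phone were not re-checked.

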